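# Earth the fingertips, then log the check

### The arm

A 6-joint arm with a two-finger parallel gripper is mounted at the origin on a cart in front of the work surface, level with it; the furniture and walls round the work are solid. World frame = base frame: x ahead of the robot, y to its left, z up, the work surface at z = 0. Lengths are in m, angles in rad, forces in N, time in s.
With the tool pointing down it reaches from about 0.225 to 0.875 m from the base axis. Payload 3.4 kg.
Tool frame: the origin (TCP) lies on the centre line of the jaws, within the pads' length; the fingertips stand 8 mm ahead of it and the grasp point (between the pads) lies 11 mm behind it; z points along the fingers, y is the line along which they close (so a half turn about z gives the same grasp; the last joint's range is limited). The gripper opens to 85 mm and grips with 20 to 120 N. Pads are 22 mm wide; open, the fingers measure 114 mm over their backs; the gripper's body (76 mm by 85 mm) begins 54 mm behind the grasp point. The pads swing forward as they close: fully open they stand 13 mm farther back than shut.
Start: joints at [1.068, 0.276, 1.505, -0, 1.361, -0.121], TCP at [0.214, 0.534, 0.239] pointing down, gripper open.
Joint ranges: [-2.89, 2.89], [-0.75, 2.08], [0.22, 2.7], [-1.18, 4.32], [0.11, 2.71], [-2.7, 2.7]. Speed limits (rad/s): [2.57, 2.57, 3.14, 3.14, 3.14, 3.14].

### API

Orientations are given as a rotation vector (axis times angle).
In Python, from rig import ctrl gives the robot as it stands.
- The arm moves only by the tool step_arm, never from a script. Its arguments are lists of equal length, an entry for each row: "linear": the shift along the tool's x, y, z in units of 30 mm (1.0 is 30 mm), a list of three; "rot": the turn, a rotation vector about the tool's x, y, z in units of 6 degrees (1.0 is 6 degrees), a list of three. A call has 1 to 12 rows; each row is the pose to reach, as a shift and turn from the pose commanded when the call began, along the tool's axes at that moment; what a row does not reach only later rows make up. A row lasts 1/8 s, in which the tool goes at most 62.5 mm and 10.7 degrees, less where a joint would pass 70% of its speed; a pose out of reach is approached as far as the arm can. A call with a gripper value outside its range is refused whole. "hand" is the closure, from -1 (fully open) to 1 (shut), set as the call begins (left out, the last holds). The fingers move at their own pace and stop on an object; the grip force is fixed at half the most. Time passes only in rows, so rows that repeat a pose let the fingers close. It gives the time, the measured TCP pose, the force, the opening and the grip force at its end, in the units of the state.
- ctrl.sense(): the state, without advancing time (a new reading comes with each control period).
- ctrl.read_camera(name): name is "scene" or "top" or "wrist"; returns a dict with "image" (420x560x3 uint8, red, green, blue), "z_map" (420x560 float32, m along the optical axis (not along the pixel's ray), 0 where there is no reading), "camera_matrix" (3x3 intrinsics, pixels), "view" (4x4, takes a point from world to camera coordinates); the wrist camera has in their place "hand_eye" (4x4, takes a point from camera to tool coordinates, whose origin is the TCP and whose axes are the flange's). Camera axes: x right, y down, z forward; pixel columns grow to the right and rows downward; lengths in m; the calibration is good to about 2 mm. A picture is of the moment at which its call begins: read the wrist's pose just before it.
- ctrl.close_job(): hands the job in; it is judged then, once.
The state is a dict: "t": time; "joint_positions": joint angles; "qd": joint speeds; "joint_torque": joint torques, N m; "tcp_pos": TCP position; "tcp_rot": TCP orientation; "ft_force": force on the tool from outside, world axes, zero at the start; "wrist_torque": the same for the moment, N m; "finger_gap": opening from 0.0 (shut) to 1.0 (fully open); "grip_force": force on a finger pad.
Only numpy, scipy, OpenCV 4.12 (cv2) and the standard library are available. Lean on these libraries where they do the work, as an engineer would, in place of code of your own. Each camera call takes 0.05 s, during which the arm holds its last target. There are 200 camera calls.

### The job

Before the quartz watch parts are handled, take the static off the gripper: with the fingertips press the brass post of the earthing strip lightly so that its cap gives a little, keep it there for a good second, and withdraw. Then log the check by pressing the green key on the blue check box gently, all the way down until it stays down, and withdraw. Leave the red and black posts, the yellow key and the loose watch parts and tins alone; nothing is picked up.

Things in the scene. Friction and masses are not known exactly. Their poses are not given: they have to be found in the camera images.
- strip: earthing strip: white foot 60 x 206 x 12 mm fixed to the bench, carrying the three posts; origin under its centre, at bench height; y along the row of posts. Behind the work stands a black lamp arm: its elbow, the top, is 0.42 m above the bench, 0.73 m ahead of the robot base and 0.03 m left; booms slope down from it to left and right. Stay on the robot's side of it
- checkbox: check box: blue painted case 96 x 110 x 39 mm with an aluminium top plate, fixed to the bench, carrying the two keys; origin under its centre, at bench height; y along the row of keys, x to the back. To the right stands a white microscope: post 0.31 m high, 0.42 m ahead of the robot base and 0.43 m right; head under 0.2 m high, 0.30 m ahead and 0.12 m right. Coming from the right, pass over it
- post_brass_top (a point): top centre of the cap of the brass (gold-coloured metal) post on the earthing strip: a sprung domed cap 20 mm across on a collar, its top 54 mm above the bench at rest. All three posts are alike but for the colour of the cap; they stand in a row 70 mm apart on the white strip, in any order
- post_brass (a joint): how far this post's cap is pressed down, m: 0 at rest, 0.008 fully down. A spring brings it back up: it takes about 0.8 N to start it, and 7 N to press it fully down
- post_red_top (a point): top centre of the cap of the red post on the earthing strip: a sprung domed cap 20 mm across on a collar, its top 54 mm above the bench at rest. All three posts are alike but for the colour of the cap; they stand in a row 70 mm apart on the white strip, in any order
- post_red (a joint): how far this post's cap is pressed down, m: 0 at rest, 0.008 fully down. A spring brings it back up: it takes about 0.8 N to start it, and 7 N to press it fully down
- post_black_top (a point): top centre of the cap of the black post on the earthing strip: a sprung domed cap 20 mm across on a collar, its top 54 mm above the bench at rest. All three posts are alike but for the colour of the cap; they stand in a row 70 mm apart on the white strip, in any order
- post_black (a joint): how far this post's cap is pressed down, m: 0 at rest, 0.008 fully down. A spring brings it back up: it takes about 0.8 N to start it, and 7 N to press it fully down
- key_green_top (a point): top centre of the green key on the blue check box: a round upright key 23 mm across on a black ring 33 mm across, its top 55.5 mm above the bench when up. The green and yellow keys stand 54 mm apart, either of them on the left
- key_green (a joint): how far this key is pressed down, m: 0 up, 0.006 fully down. It latches: it takes about 2.5 N to move it, and it stays where it is left
- key_yellow_top (a point): top centre of the yellow key on the blue check box: a round upright key 23 mm across on a black ring 33 mm across, its top 55.5 mm above the bench when up. The green and yellow keys stand 54 mm apart, either of them on the left
- key_yellow (a joint): how far this key is pressed down, m: 0 up, 0.006 fully down. It latches: it takes about 2.5 N to move it, and it stays where it is left
- job: loose watch movement in a red holder with a brass winding crown, 40 x 49 x 11 mm, lying in front of the earthing strip; origin under its centre
- dial: loose watch head, round, pale dial up with two black hands, 32 mm across, 9 mm high, in front of the earthing strip; origin under its centre
- knob: loose turned wooden knob, 21 mm across, 22 mm high, behind the earthing strip; origin under its centre
- ambertin: loose round amber tin, 39 mm across, 18 mm high, behind the earthing strip; origin under its centre
- whitetin: loose round white tin, 49 mm across, 17 mm high, in front of the check box; origin under its centre
- ring: loose steel watch case ring, 27 mm across, 4 mm high, behind the check box; origin under its centre

How it is judged:
By the outcome, as a careful person would: the job done as asked, in the order asked, and still so for the second after the job is handed in, with the robot touching nothing.
It also fails if it takes over 48 s, if anything falls off the work surface, if the arm or the gripper's body presses on something with over 40 N, if the wrist force passes 120 N, or if a joint passes its speed limit or range.

## Working session

There is one attempt and no reset: what is moved stays moved. The work goes in short steps, Python scripts to look and compute and a tool call to move; the robot and the scene stay as the last step left them, time stands still between calls to the robot, and variables do not carry over. Pictures are saved under pics/ and viewed, at most 10 in all, crops included, and the job is handed in when it is done.

Besides the shell and the picture viewer there is one more tool, called after "Call:" as name(argument=value, ...) on one line, values as JSON. step_arm: Moves the arm, as the interface text tells. Its arguments: {"type":"object","properties":{"linear":{"type":"array","items":{"type":"array","items":{"type":"number"}}},"rot":{"type":"array","items":{"type":"array","items":{"type":"number"}}},"hand":{"type":"number"}},"required":["linear","rot"]}

```bash
mkdir -p pics; ls; python3 - <<'E'
from rig import ctrl
import cv2,numpy as np
s=ctrl.sense();print({k:np.round(v,4).tolist() for k,v in s.items()})
a=[]
for n in("scene","top"):
    c=ctrl.read_camera(n);np.savez(f"pics/{n}.npz",**c)
    cv2.imwrite(f"pics/{n}.png",c["image"][:,:,::-1])
E
```

```text
pics
{'t': 0.0, 'joint_positions': [1.068, 0.2766, 1.5062, -0.0, 1.3607, -0.121], 'qd': [-0.0021, 0.0004, 0.0005, -0.0001, -0.0028, -0.0011], 'joint_torque': [-0.0034, -41.6789, -24.58, -0.0006, 0.011, 0.0], 'tcp_pos': [0.214, 0.5331, 0.2384], 'tcp_rot': [-0.596, -3.084, 0.0027], 'ft_force': [0.0442, -0.5303, -0.3135], 'wrist_torque': [0.022, 0.013, 0.0033], 'grip_force': 0.0, 'finger_gap': 1.0002}
```

View pics/scene.png

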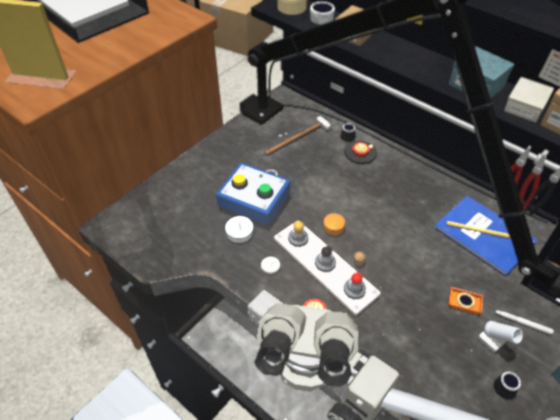

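View pics/top.png

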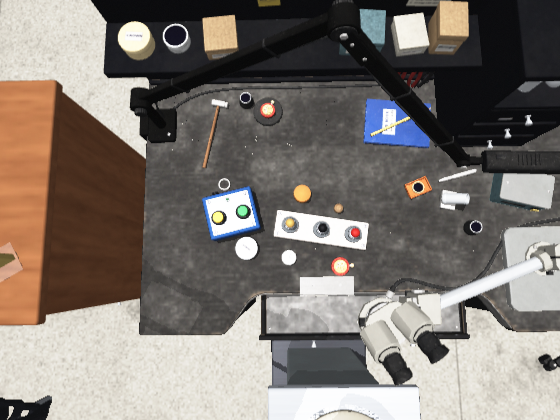

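Both views show the row brass (290,225), black (322,229) and red (355,233) in the top view. On the blue box, yellow is at (218,217) and green at (242,212). Next I turn these into positions.

```bash
cat > h.py <<'E'
import numpy as np,cv2
def ray(c,u,v,z):
    K,V=c["camera_matrix"],c["view"];R,t=V[:3,:3],V[:3,3]
    o=-R.T@t; d=R.T@np.linalg.solve(K,[u,v,1.]); return o+d*(z-o[2])/d[2]
def depth(c,u,v):
    K,V=c["camera_matrix"],c["view"]
    p=np.linalg.solve(K,[u,v,1.])*c["z_map"][v,u]; return V[:3,:3].T@(p-V[:3,3])
E
python3 - <<'E'
from h import *
P={"top":dict(brass=(290,225),black=(322,229),red=(355,233),yellow=(218,217),green=(242,212),scope=(375,335)),
"scene":dict(brass=(298,228),black=(325,254),red=(356,279),yellow=(239,181),green=(265,190))}
for n in P:
    c=np.load(f"pics/{n}.npz")
    for k,(u,v) in P[n].items(): print(n,k,ray(c,u,v,.054).round(3),depth(c,u,v).round(3))
from scipy.spatial.transform import Rotation as R
from rig import ctrl
s=ctrl.sense();print(R.from_rotvec(s["tcp_rot"]).as_matrix().round(4))
# tall things
c=np.load("pics/top.npz");K,V=c["camera_matrix"],c["view"];print((-V[:3,:3].T@V[:3,3]).round(3))
E
```

```text
top brass [0.49  0.106 0.054] [0.49  0.106 0.053]
top black [0.48  0.038 0.054] [0.481 0.038 0.052]
top red [ 0.471 -0.031  0.054] [ 0.471 -0.03   0.055]
top yellow [0.509 0.258 0.054] [0.392 0.114 0.91 ]
top green [0.519 0.207 0.054] [0.519 0.207 0.056]
top scope [ 0.263 -0.063  0.054] [0.392 0.114 0.91 ]
scene brass [0.488 0.1   0.054] [0.491 0.102 0.051]
scene black [0.474 0.032 0.054] [0.477 0.033 0.051]
scene red [ 0.467 -0.035  0.054] [ 0.469 -0.034  0.051]
scene yellow [0.505 0.253 0.054] [0.505 0.253 0.054]
scene green [0.519 0.202 0.054] [0.518 0.202 0.054]
[[-9.280e-01  3.726e-01 -8.000e-04]
 [ 3.726e-01  9.280e-01 -1.400e-03]
 [ 2.000e-04 -1.600e-03 -1.000e+00]]
[0.392 0.114 0.91 ]
```

Call:
step_arm(linear=[[-1.4,-1.0,0.2],[-3.0,-2.1,0.6],[-4.6,-3.3,1.0],[-6.2,-4.4,1.4],[-7.8,-5.6,1.7],[-9.4,-6.7,2.0],[-11.0,-7.8,2.3],[-12.4,-8.8,2.5],[-13.4,-9.5,2.6],[-13.8,-9.85,2.6],[-13.8,-9.85,2.6],[-13.8,-9.85,2.6]], rot=[[0,0,0],[0,0,0],[0,0,0],[0,0,0],[0,0,0],[0,0,0],[0,0,0],[0,0,0],[0,0,0],[0,0,0],[0,0,0],[0,0,0]], hand=1)

```text
t: 1.6
tcp_pos: [0.4874, 0.1062, 0.1614]
tcp_rot: [-0.595, -3.084, -0.001]
ft_force: [-0.1, 0.1, -0.9]
finger_gap: -0.002
grip_force: 0.0
```

```bash
cat >> h.py <<'E'
def wrist(ctrl,name):
    from scipy.spatial.transform import Rotation as R
    s=ctrl.sense();c=ctrl.read_camera("wrist")
    T=np.eye(4);T[:3,:3]=R.from_rotvec(s["tcp_rot"]).as_matrix();T[:3,3]=s["tcp_pos"]
    c["view"]=np.linalg.inv(T@c["hand_eye"]);c["T"]=T
    np.savez(f"pics/{name}.npz",**c);cv2.imwrite(f"pics/{name}.png",c["image"][:,:,::-1])
    print({k:np.round(s[k],4).tolist() for k in("t","tcp_pos","tcp_rot","ft_force","finger_gap")});return c
E
python3 - <<'E'
from h import *
from rig import ctrl
wrist(ctrl,"w1")
E
```

```text
{'t': 1.6, 'tcp_pos': [0.4874, 0.1062, 0.1614], 'tcp_rot': [-0.5945, -3.084, -0.001], 'ft_force': [-0.0532, 0.1376, -0.8837], 'finger_gap': -0.0017}
```

View pics/w1.png

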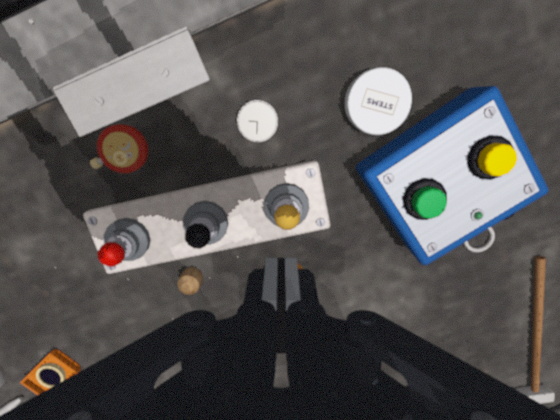

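The wrist view shows brass at (288,216), black (198,236), red (111,254), green (430,201) and yellow (497,160). The closed fingertips are at about (281,262).

```bash
python3 - <<'E'
from h import *
c=dict(np.load("pics/w1.npz"));hsv=cv2.cvtColor(c["image"],cv2.COLOR_RGB2HSV)
R=c["T"][:3,:3]
for k,(u,v),z in(("brass",(288,216),.053),("black",(198,236),.053),("red",(111,254),.053),("green",(430,201),.0555),("yellow",(497,160),.0555)):
    ref=hsv[v,u].astype(int);m=(abs(hsv[:,:,0].astype(int)-ref[0])<10)&(hsv[:,:,1]>(100 if k!="black" else 0))&(hsv[:,:,2]>60)
    if k=="black": m=hsv[:,:,2]<30
    w=np.zeros_like(m);w[v-25:v+25,u-25:u+25]=1;m&=w
    y,x=np.nonzero(m);uc,vc=x.mean(),y.mean()
    p=ray(c,uc,vc,z);print(k,m.sum(),uc.round(),vc.round(),p.round(4),depth(c,u,v).round(4),"tool units",(R.T@(p-c["T"][:3,3])/.03).round(2))
E
```

```text
brass 481 287.0 217.0 [0.4942 0.1069 0.053 ] [0.4933 0.1082 0.0556] tool units [-0.21  0.1   3.61]
black 343 197.0 235.0 [0.4826 0.0398 0.053 ] [0.4835 0.0403 0.0542] tool units [-0.68 -2.12  3.61]
red 469 110.0 254.0 [ 0.4723 -0.0283  0.053 ] [ 0.4722 -0.027   0.0543] tool units [-1.2  -4.35  3.61]
green 857 429.0 202.0 [0.5208 0.206  0.0555] [0.5209 0.2069 0.0549] tool units [0.2  3.5  3.53]
yellow 1053 497.0 159.0 [0.5082 0.2572 0.0555] [0.5085 0.2564 0.0571] tool units [1.22 4.93 3.53]
```

Call:
step_arm(linear=[[-0.15,0.09,0.8],[-0.15,0.09,1.8],[-0.15,0.09,2.4],[-0.15,0.09,2.65],[-0.15,0.09,2.65]], rot=[[0,0,0],[0,0,0],[0,0,0],[0,0,0],[0,0,0]])

```text
t: 2.28
tcp_pos: [0.4932, 0.1067, 0.0818]
tcp_rot: [-0.594, -3.084, -0.0]
ft_force: [0.6, 0.3, 0.5]
finger_gap: -0.002
grip_force: 0.0
```

Call:
step_arm(linear=[[0,0,0.1],[0,0,0.2],[0,0,0.3],[0,0,0.4],[0,0,0.4]], rot=[[0,0,0],[0,0,0],[0,0,0],[0,0,0],[0,0,0]])

```text
t: 2.9
tcp_pos: [0.4933, 0.1059, 0.0695]
tcp_rot: [-0.596, -3.084, 0.0]
ft_force: [0.3, 0.1, -0.5]
finger_gap: -0.002
grip_force: 0.0
```

```bash
python3 - <<'E'
from h import *
from rig import ctrl
c=wrist(ctrl,"w2")
i=cv2.resize(c["image"][130:340,140:420,::-1],None,fx=2.5,fy=2.5);cv2.imwrite("pics/w2c.png",i)
P=c["view"]@c["T"]@np.array([0,0,.008,1]);q=c["camera_matrix"]@P[:3];print(q[:2]/q[2])
E
```

```text
{'t': 2.9, 'tcp_pos': [0.4933, 0.1059, 0.0695], 'tcp_rot': [-0.5962, -3.0839, 0.0001], 'ft_force': [0.27, 0.085, -0.4851], 'finger_gap': -0.0019}
[283.6762671  274.57227932]
```

View pics/w2c.png

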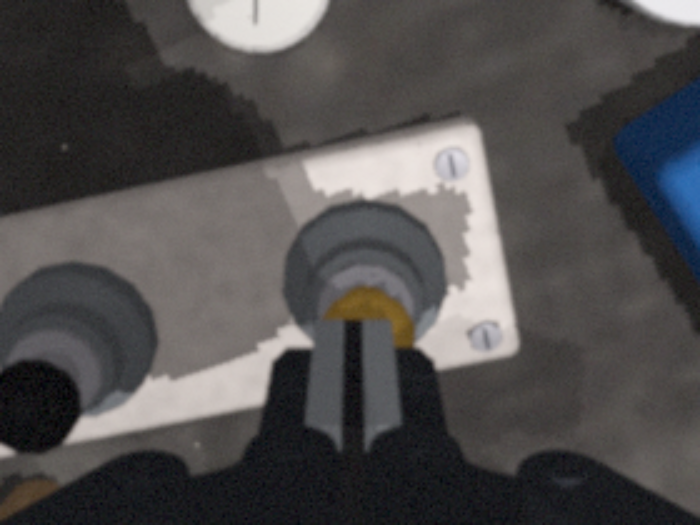

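The crop shows the tips over the brass cap. The cap centre is at about crop (367,331), a few mm to the right of the finger line at column 354.

```bash
python3 - <<'E'
from h import *
c=dict(np.load("pics/w2.npz"));R=c["T"][:3,:3]
p=ray(c,140+367/2.5,130+331/2.5,.052);print(p,R.T@(p-c["T"][:3,3])/.03)
E
```

```text
[0.492602   0.10787892 0.052     ] [0.04751915 0.05248104 0.58428291]
```

Call:
step_arm(linear=[[0.05,0.07,0.0],[0.05,0.07,0.1],[0.05,0.07,0.2],[0.05,0.07,0.25],[0.05,0.07,0.3],[0.05,0.07,0.33],[0.05,0.07,0.33]], rot=[[0,0,0],[0,0,0],[0,0,0],[0,0,0],[0,0,0],[0,0,0],[0,0,0]])

```text
t: 3.82
tcp_pos: [0.4928, 0.1085, 0.06]
tcp_rot: [-0.596, -3.084, -0.0]
ft_force: [-1.3, 1.0, 2.0]
finger_gap: 0.001
grip_force: 1.0
```

Call:
step_arm(linear=[[0,0,0.04],[0,0,0.04],[0,0,0.04],[0,0,0.04],[0,0,0.04],[0,0,0.04],[0,0,0.04],[0,0,0.04],[0,0,0.04],[0,0,0.04],[0,0,0.04],[0,0,0.04]], rot=[[0,0,0],[0,0,0],[0,0,0],[0,0,0],[0,0,0],[0,0,0],[0,0,0],[0,0,0],[0,0,0],[0,0,0],[0,0,0],[0,0,0]])

```text
t: 5.32
tcp_pos: [0.4929, 0.1085, 0.0587]
tcp_rot: [-0.596, -3.084, -0.0]
ft_force: [-1.3, 0.0, 2.6]
finger_gap: -0.001
grip_force: 1.6
```

Call:
step_arm(linear=[[0,0,-0.4],[0,0,-1.0],[0.03,0.3,-1.5],[0.15,1.4,-1.6],[0.27,2.5,-1.6],[0.36,3.2,-1.4],[0.36,3.37,-1.0],[0.36,3.37,-0.5],[0.36,3.37,-0.36],[0.36,3.37,-0.36]], rot=[[0,0,0],[0,0,0],[0,0,0],[0,0,0],[0,0,0],[0,0,0],[0,0,0],[0,0,0],[0,0,0],[0,0,0]])

```text
t: 6.58
tcp_pos: [0.52, 0.2054, 0.0688]
tcp_rot: [-0.597, -3.083, 0.001]
ft_force: [-0.2, 0.5, -0.1]
finger_gap: -0.002
grip_force: 0.0
```

```bash
python3 - <<'E'
from h import *
from rig import ctrl
c=wrist(ctrl,"w3")
i=cv2.resize(c["image"][130:340,140:420,::-1],None,fx=2.5,fy=2.5);cv2.imwrite("pics/w3c.png",i)
E
```

```text
{'t': 6.575, 'tcp_pos': [0.52, 0.2054, 0.0688], 'tcp_rot': [-0.5972, -3.0827, 0.0014], 'ft_force': [-0.2092, 0.5068, -0.1262], 'finger_gap': -0.002}
```

View pics/w3c.png

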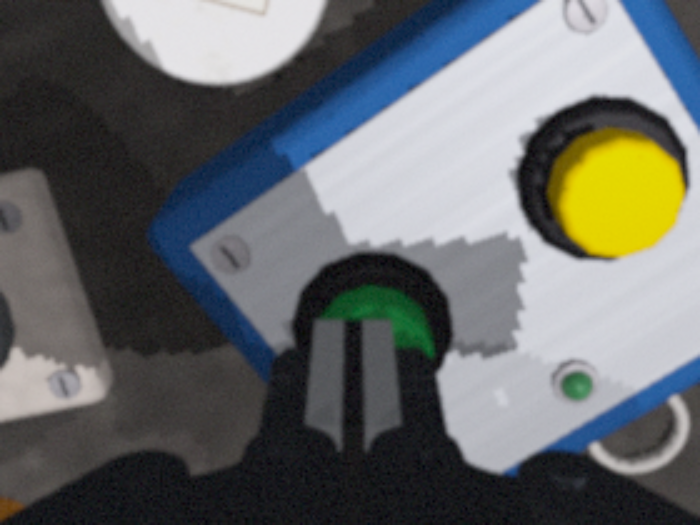

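The tips are over the green key. Its centre is at about crop (373,352), slightly to the right of the finger line at 354.

```bash
python3 - <<'E'
from h import *
c=dict(np.load("pics/w3.npz"));R=c["T"][:3,:3]
for a,b in((373,352),(616,194)):
    p=ray(c,140+a/2.5,130+b/2.5,.0555);print(p,R.T@(p-c["T"][:3,3])/.03)
p=ray(c,140+354/2.5,130+320/2.5,.0608);print(p,R.T@(p-c["T"][:3,3])/.03)
E
```

```text
[0.52174279 0.20758276 0.0555    ] [-0.02765716  0.08809275  0.44202456]
[0.50888854 0.25900015 0.0555    ] [1.00985118 1.51801087 0.44174742]
[0.51195366 0.20765399 0.0608    ] [ 0.27616498 -0.03176288  0.26590545]
```

Call:
step_arm(linear=[[-0.02,0.08,0.0],[-0.02,0.08,0.08],[-0.02,0.08,0.15],[-0.02,0.08,0.2],[-0.02,0.08,0.25],[-0.02,0.08,0.3],[-0.02,0.08,0.35],[-0.02,0.08,0.35]], rot=[[0,0,0],[0,0,0],[0,0,0],[0,0,0],[0,0,0],[0,0,0],[0,0,0],[0,0,0]])

```text
t: 7.62
tcp_pos: [0.5219, 0.2083, 0.0588]
tcp_rot: [-0.596, -3.084, 0.0]
ft_force: [-0.6, 0.0, 0.1]
finger_gap: -0.001
grip_force: 0.5
```

Call:
step_arm(linear=[[0,0,0.03],[0,0,0.06],[0,0,0.06]], rot=[[0,0,0],[0,0,0],[0,0,0]])

```text
t: 8.0
tcp_pos: [0.522, 0.2084, 0.0576]
tcp_rot: [0.596, 3.085, 0.0]
ft_force: [-1.9, 1.0, 4.6]
finger_gap: -0.002
grip_force: 2.4
```

Call:
step_arm(linear=[[0,0,0.02],[0,0,0.04],[0,0,0.04]], rot=[[0,0,0],[0,0,0],[0,0,0]])

```text
t: 8.38
tcp_pos: [0.522, 0.2084, 0.0574]
tcp_rot: [0.596, 3.084, 0.0]
ft_force: [-4.1, -1.5, 12.5]
finger_gap: 0.002
grip_force: 6.1
```

The TCP stopped at 0.0574 with 12 N, so the tips are at 0.0494. The key top fully down is 0.0495, so it has bottomed. Withdrawing.

Call:
step_arm(linear=[[0,0,-0.3],[0,0,-1.0],[0,0,-2.0],[0,0,-3.2],[0,0,-3.8],[0,0,-3.8],[0,0,-3.8]], rot=[[0,0,0],[0,0,0],[0,0,0],[0,0,0],[0,0,0],[0,0,0],[0,0,0]])

```text
t: 9.25
tcp_pos: [0.5215, 0.2082, 0.169]
tcp_rot: [-0.596, -3.083, 0.001]
ft_force: [0.5, -0.3, -0.4]
finger_gap: -0.001
grip_force: 0.0
```

```bash
python3 - <<'E'
from h import *
from rig import ctrl
c=wrist(ctrl,"w4")
for k,(lo,hi) in dict(green=((40,80,30),(85,255,255)),yellow=((22,150,90),(35,255,255))).items():
    m=cv2.inRange(cv2.cvtColor(c["image"],cv2.COLOR_RGB2HSV),lo,hi)
    n,l,st,ce=cv2.connectedComponentsWithStats(m);j=1+st[1:,4].argmax();u,v=ce[j].round().astype(int)
    z=[depth(c,u+a,v+b)[2] for a in range(-4,5) for b in range(-4,5)]
    print(k,u,v,st[j,4],depth(c,u,v).round(4),np.median(z).round(4))
E
```

```text
{'t': 9.25, 'tcp_pos': [0.5215, 0.2082, 0.169], 'tcp_rot': [-0.5959, -3.0832, 0.0009], 'ft_force': [0.5475, -0.2573, -0.3758], 'finger_gap': -0.0006}
green 282 206 762 [0.5221 0.2074 0.0511] 0.0501
yellow 343 166 854 [0.5092 0.2596 0.056 ] 0.0562
```

View pics/w4.png

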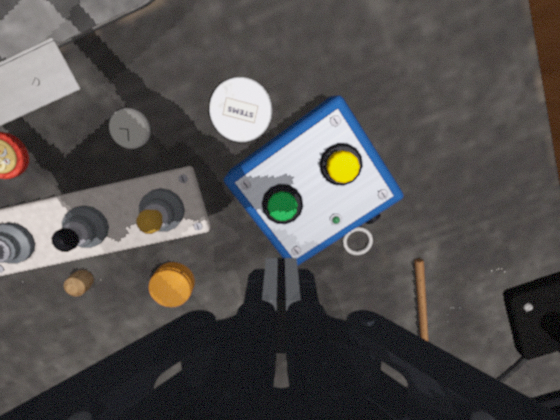

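The green key at (282,206) reads about 6 mm lower than the yellow at (343,166), so it is latched down. Nothing else has moved, and the arm is clear.

```bash
python3 -c "
from rig import ctrl
print(ctrl.close_job())"
```

```text
the job is handed in; nothing more can be done
None
```

The job is handed in: the brass post was pressed about 3 mm and held for about 1.5 s, then the green key was pressed fully down and stayed down, and the arm withdrew clear of everything.

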